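Daily check of a contact skin scanner on its test pad

TASK

Take the white skin scanner out of its cradle and do its daily check: set its round nose squarely on the middle of the green test pad (leave the yellow stand alone), pressing lightly with about 5 N, and keep it still like that for at least two seconds. Then lower the scanner back into its cradle, upright with the nose all the way down, without dropping it; leave the other things on the table where they are.

Things in the scene. Friction and masses are not known exactly. Their poses are not given: they have to be found in the camera images.
- scanner: handheld skin scanner, 145 mm long, 180 g, nose down in its cradle. Origin: centre of its flat round nose face (lower end); z runs up its axis to the butt. Black nose 22 mm wide up to z = 28 mm, a cone to 32 mm wide at 45 mm, then a white square handle 34 x 34 mm (sides along x and y) from z = 45 to 145 mm, to be gripped near its top
- cradle: the scanner's cradle, fixed to the table: grey base plate 100 x 90 x 8 mm with a black round cup on it. Origin: centre of the plate's underside. The cup's mouth is a funnel 54 mm wide at z = 48 mm, narrowing to a straight bore 32 mm wide below z = 34 mm
- cradle_in (a point): the centre of the cup's inner floor, 13 mm above the table, where the nose face rests
- green_stand: green test stand, fixed to the table: grey round foot 100 mm wide, short steel neck and a tilting round head 76 mm wide with a green face. Origin: centre of the foot's underside; at yaw 0 the head leans towards -x (towards the robot). It tilts about a ball 55 mm above the table
- green_face (a point): middle of the flat green face of the head, 26 mm from the pivot; z = its outward normal, 20 to 40 degrees from vertical (varies). A flat round green pad 34 mm wide stands on it, concentric, facing the same way; its surface lies 12 to 22 mm out along z (set by a hidden screw, varies, not measured: feel for it). The pad is sprung, about 2.5 N per mm, 6 mm of travel
- yellow_stand: yellow test stand, fixed to the table: grey round foot 100 mm wide, short steel neck and a tilting round head 76 mm wide with a yellow face. Origin: centre of the foot's underside; at yaw 0 the head leans towards -x (towards the robot). It tilts about a ball 55 mm above the table. It is like the green one; not to be touched
- gel_bottle: bystander: blue gel bottle, 48 mm wide and 130 mm high, standing; origin at the centre of its underside
- clamp: bystander: red limb clamp lying on its side, two red plates in a V, about 125 x 60 mm, 34 mm high; origin at its underside
- dish: bystander: small round steel dish 92 mm wide, 22 mm high; origin at the centre of its underside

How it is judged (in metres and radians):
On the way, in this order (a step that is already met when the one before it is completed fails the run):
1. the scanner is lifted clear of its cradle in the gripper (height (world z) of scanner above 0.09 m and contact force between the fingers and scanner above 1 N), for 0.1 s.
2. the scanner's nose rests squarely (axis within 8 degrees of the pad's normal) on the middle (within 6 mm) of the green pad, pressing with 2 to 9 N, still, for 2 s (angle between the z axis of scanner and the z axis of green_face, either way round below 0.14 rad and x of scanner in the frame of green_face between -0.006 and 0.006 m and y of scanner in the frame of green_face between -0.006 and 0.006 m and contact force between scanner and green_stand between 2 and 9 N and linear speed of scanner below 0.015 m/s and contact force between the fingers and scanner above 1 N), for 2 s.
At the end, for the whole second after the job is handed in: The scanner stands released and at rest in its cradle: nose face within 4 mm of the cup's floor in height and 8 mm of its centre, within about 8 degrees of upright; the gel bottle, clamp and dish are within 30 mm of where they were (horizontal distance between scanner and cradle_in below 0.008 m and z of scanner in the frame of cradle_in between -0.004 and 0.004 m and angle between scanner's own z axis and vertical below 0.15 rad and linear speed of scanner below 0.02 m/s and distance of each of gel_bottle, clamp, dish from where it was at the start of the episode below 0.03 m); the robot touches nothing.
It fails at once if the scanner is pressed on the green stand with more than 20 N (contact force between scanner and green_stand above 20 N).
It fails at once if the yellow stand is touched (contact force between yellow_stand and anything else above 0.5 N).
It fails at once if the scanner is dropped into its cradle (let fall more than about 18 mm) (linear speed of scanner above 0.6 m/s and horizontal distance between scanner and cradle_in below 0.03 m and contact force between the fingers and scanner below 0.3 N).
It fails at once if the gel bottle, the red clamp or the steel dish is pushed more than 30 mm (distance of any of gel_bottle, clamp, dish from where it was at the start of the episode above 0.03 m).
It also fails if it takes over 54 s, if anything falls off the work surface, if the arm or the gripper's body presses on something with over 40 N, if the wrist force passes 120 N, or if a joint passes its speed limit or range.

ROBOT

A 6-joint arm with a two-finger parallel gripper is mounted at the origin on the work surface. World frame = base frame: x ahead of the robot, y to its left, z up, the work surface at z = 0. Lengths are in mm, angles in rad, forces in N, time in s.
With the tool pointing down it reaches from about 325 to 900 mm from the base axis. Payload 6.1 kg.
Tool frame: the origin (TCP) lies where the fingers leave the gripper's body, on its centre line; the fingertips stand 70 mm ahead of it and the grasp point (between the pads) lies 51 mm ahead of it; z points along the fingers, y is the line along which they close (so a half turn about z gives the same grasp; the last joint's range is limited). The gripper opens to 87 mm and grips with 3 to 60 N. Pads are 19 mm wide; open, the fingers measure 117 mm over their backs; the gripper's body (75 mm by 190 mm) begins 51 mm behind the grasp point.
Start: joints at [-1.391, 0.22, 1.526, -0, 1.395, -0.126], TCP at [188.153, -595.999, 292.238] pointing down, gripper open.
Joint ranges: [-2.98, 2.98], [-0.91, 2.08], [0.09, 2.57], [-1.24, 4.39], [0.2, 2.65], [-2.68, 2.68]. Speed limits (rad/s): [2.57, 2.57, 3.01, 3.14, 3.14, 3.14].

INTERFACE

Orientations are given as a unit quaternion [w, x, y, z].
In Python, from bench import * gives the robot as it stands.
- The arm moves only by the tool step_arm, never from a script. Its arguments are lists of equal length, an entry for each row: "delta_pos": the shift along the tool's x, y, z scaled (see below), a list of three; "spin": the turn about the tool's z scaled (see below); "fingers": the opening, from -1 (shut) to 1 (fully open). In form: {"delta_pos": [[dx, dy, dz], ...], "spin": [spin, ...], "fingers": [fingers, ...]}. A call has exactly 5 rows; each row shifts and turns the commanded pose from where the row before left it, along the tool's axes as they then stand; what a row does not reach is not made up. The controller multiplies each number of a shift by 20 cm and each number of a turn by 90 degrees. A row lasts 1/10 s, in which the tool goes at most 50 mm and 8.59 degrees, less where a joint would pass 70% of its speed; a pose out of reach is approached as far as the arm can. A call with a number of a shift or a turn outside -1 to 1 is refused whole. A call with a gripper value outside its range is refused whole. The fingers move at their own pace and stop on an object; "grip_force" is the grip in N (left out, the last holds). Time passes only in rows, so rows that do not move let the fingers close, or fill a call up. It gives the time, the measured TCP pose, the force, the opening and the grip force at its end, in the units of the state.
- get_state(): the state, without advancing time (a new reading comes with each control period).
- read_camera(name): name is "side" or "top"; returns (picture, depth): 384x512x3 uint8, red, green, blue; 384x512 float32, mm along the optical axis (not along the pixel's ray), 0 where there is no reading.
- camera_params(name): a dict with "fx", "fy", "cx", "cy" (pixels), "rvec" (rotation vector, rad) and "tvec" (3), from world to camera coordinates, as OpenCV has them. Camera axes: x right, y down, z forward; pixel columns grow to the right and rows downward; lengths in mm; the calibration is good to about 2 mm. A picture is of the moment at which its call begins. camera_params takes no time and is no camera call.
- close_job(): hands the job in; it is judged then, once.
The state is a dict: "t": time; "joint_positions": joint angles; "qd": joint speeds; "tau": joint torques, N m; "position": TCP position; "ee_rot": TCP orientation; "force": force on the tool from outside, world axes, zero at the start; "moment": the same for the moment, N m; "finger_gap": opening from 0.0 (shut) to 1.0 (fully open); "finger_force": force on a finger pad.
Only numpy, scipy, OpenCV 4.12 (cv2) and the standard library are available. Lean on these libraries where they do the work, as an engineer would, in place of code of your own. Each camera call takes 0.05 s, during which the arm holds its last target. There are 200 camera calls.

## Working session

There is one attempt and no reset: what is moved stays moved. The work goes in short steps, Python scripts to look and compute and a tool call to move; the robot and the scene stay as the last step left them, time stands still between calls to the robot, and variables do not carry over. Pictures are saved under pics/ and viewed, at most 10 in all, crops included, and the job is handed in when it is done.

Besides the shell and the picture viewer there is one more tool, called by a JSON object that holds its "method" and its "body", one argument or row to a line. step_arm: Moves the arm, as the interface text tells. Shifts and turns lie within -1 to 1; 1 stands for 20 cm of shift or 90 degrees of turn. Its arguments: {"type":"object","properties":{"delta_pos":{"type":"array"},"spin":{"type":"array"},"fingers":{"type":"array"},"grip_force":{"type":"number"}},"required":["delta_pos","spin","fingers"]}

```bash
ls; mkdir -p pics
cat > h.py <<'E'
from bench import *
import numpy as np, cv2
from scipy.spatial.transform import Rotation as R
def cloud(name):
    im,d=read_camera(name); p=camera_params(name)
    v,u=np.mgrid[:d.shape[0],:d.shape[1]]
    c=np.stack([(u-p['cx'])/p['fx']*d,(v-p['cy'])/p['fy']*d,d],-1)
    M=cv2.Rodrigues(np.array(p['rvec'],float))[0]
    W=(c-np.array(p['tvec'],float).ravel())@M
    W[d<=0]=np.nan
    return im,d,W
E
python3 - <<'E'
from h import *
print(get_state())
for n in("top","side"):
    im,d,W=cloud(n); np.savez(f'{n}0.npz',im=im,d=d,W=W)
    cv2.imwrite(f'pics/{n}0.png',im[:,:,::-1]); p=camera_params(n); print(p, (d<=0).mean())
    M=cv2.Rodrigues(np.array(p['rvec'],float))[0]; print(-M.T@np.array(p['tvec'],float).ravel())
E
```

```text
pics
{'t': 0.0, 'joint_positions': array([-1.39111708e+00,  2.21195313e-01,  1.52759828e+00, -1.57082193e-06,
        1.39467357e+00, -1.26065952e-01]), 'qd': array([0.00033344, 0.00164875, 0.0008506 , 0.00013412, 0.0004642 ,
       0.00115784]), 'tau': array([ 2.11574144e-03, -4.94605172e+01, -3.87377572e+01,  6.99155848e-02,
        5.70905535e-02, -1.58050634e-04]), 'position': array([ 188.05830578, -595.53921108,  291.16299795]), 'ee_rot': array([-9.36897466e-04,  9.88337268e-01,  1.52277925e-01, -2.58945064e-05]), 'force': array([ 0.64326412, -0.21044425, -0.61294505]), 'moment': array([-0.03892707, -0.05144388, -0.04966911]), 'finger_force': 0.0, 'finger_gap': 1.0018198377018104}
{'fx': 353.47934363843177, 'fy': 353.47934363843177, 'cx': 255.00859056602025, 'cy': 189.70005534537063, 'rvec': array([ 2.12549835, -2.13585796,  0.12956374]), 'tvec': array([ 13.02190591, 543.90243266, 642.04189777])} 0.003972371419270833
[442.20141795  -8.50887312 715.96279919]
{'fx': 467.6656452869904, 'fy': 467.6656452869904, 'cx': 254.6926226615021, 'cy': 188.70852383362396, 'rvec': array([ 2.19258255, -0.17445658,  0.07449275]), 'tvec': array([-523.14582829,  113.92995262, 1003.46596481])} 0.004145304361979167
[ 410.10077479 -817.52841192  676.06965952]
```

View pics/top0.png

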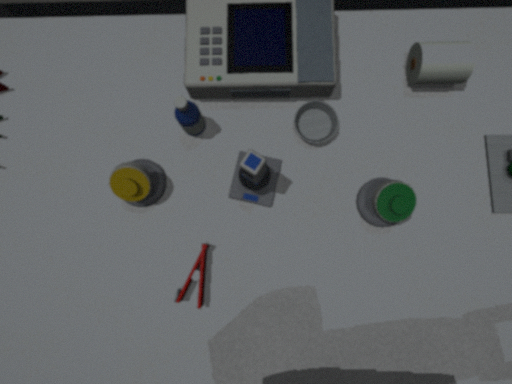

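View pics/side0.png

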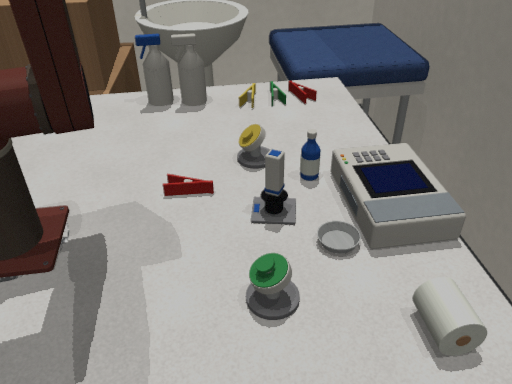

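The top view shows the scanner's butt at about (252,163), the green head at (395,202) and yellow at (130,184). The side view shows the green head at (270,270), tilted toward the robot, with the scanner at (275,180).

```bash
cat > m.py <<'E'
from h import *
for n in("top","side"):
    z=np.load(f'{n}0.npz'); im,W=z['im'],z['W']; hsv=cv2.cvtColor(im,cv2.COLOR_RGB2HSV)
    print('==',n)
    m=(abs(hsv[...,0].astype(int)-65)<18)&(hsv[...,1]>120)&(W[...,2]>40)&(W[...,2]<140)&(W[...,0]<600)
    P=W[m]; print('green',m.sum(),P.mean(0),P.min(0),P.max(0))
    # iterative two-plane: dominant plane by RANSAC
    rng=np.random.default_rng(0);Q=P
    for k in range(2):
        best=None
        for _ in range(800):
            a,b,c=Q[rng.choice(len(Q),3,False)];nn=np.cross(b-a,c-a);L=np.linalg.norm(nn)
            if L<50: continue
            nn/=L; i=abs((Q-a)@nn)<1.5
            if best is None or i.sum()>best.sum(): best=i
        S=Q[best];c=S.mean(0);nn=np.linalg.svd(S-c)[2][2];nn*=np.sign(nn[2])
        print(' plane',best.sum(),'c',c.round(1),'n',nn.round(3),'tilt',np.degrees(np.arccos(nn[2])).round(1),'az',np.degrees(np.arctan2(nn[1],nn[0])).round(1),'rms',((S-c)@nn).std().round(2))
        Q=Q[~best]
        if len(Q)<30: break
    # foot of green stand
    g=P.mean(0)
    m=(np.hypot(W[...,0]-g[0],W[...,1]-g[1])<110)&(W[...,2]>5)&(W[...,2]<22); Q=W[m]; print('foot',len(Q),Q.mean(0),Q.min(0),Q.max(0))
    # scanner butt
    m=(W[...,2]>150)&(W[...,2]<166)&(abs(W[...,1])<80)&(W[...,0]>380)&(W[...,0]<560);Q=W[m]
    print('butt',len(Q),Q.mean(0),Q.min(0),Q.max(0)); 
    if len(Q)>5: print(cv2.minAreaRect(Q[:,:2].astype(np.float32)))
    # base plate of cradle
    m=(W[...,2]>5)&(W[...,2]<12)&(abs(W[...,1])<100)&(W[...,0]>380)&(W[...,0]<580);Q=W[m]; print('plate',len(Q),cv2.minAreaRect(Q[:,:2].astype(np.float32)),Q[:,2].mean())
    m=(W[...,2]>44)&(W[...,2]<52)&(abs(W[...,1])<100)&(W[...,0]>380)&(W[...,0]<580);Q=W[m]; print('rim',len(Q),cv2.minEnclosingCircle(Q[:,:2].astype(np.float32)))
    m=(abs(W[...,0]-200)<100)&(abs(W[...,1]+0)<150);print('table z',np.nanmedian(W[m][:,2]))
E
python3 m.py
```

```text
== top
green 1083 [ 513.51037471 -241.2632474    84.53633313] [ 480.79734362 -276.84098676   65.08260347] [ 545.36497692 -209.621698    104.55067844]
 plane 672 c [ 515.6 -239.9   79.9] n [-0.341 -0.063  0.938] tilt 20.3 az -169.5 rms 0.74
 plane 228 c [ 508.1 -245.    96.6] n [-0.341 -0.037  0.939] tilt 20.1 az -173.9 rms 0.75
foot 827 [ 520.63166269 -219.77926256   12.48508859] [ 474.47566827 -272.36582755    5.1214608 ] [ 572.91146478 -192.99224723   16.81697155]
butt 51 [556.48415393   8.64718059 155.88551629] [551.6876663   -0.92037395 150.2189366 ] [559.94184205  20.20625278 159.57719848]
((555.7727661132812, 9.616655349731445), (8.200549125671387, 21.128036499023438), 0.37399521470069885)
plate 823 ((556.2224731445312, 14.544670104980469), (90.3623046875, 65.80146026611328), 78.00311279296875) 7.792273336517675
rim 167 ((572.03955078125, 11.240814208984375), 30.719051361083984)
table z -0.35167855953240795
== side
green 943 [ 515.45822047 -250.6837918    83.5707373 ] [ 483.57844128 -280.15894094   46.42098653] [586.49111055   0.75881026 102.68637511]
 plane 569 c [ 517.1 -252.9   79. ] n [-0.351 -0.048  0.935] tilt 20.7 az -172.2 rms 0.76
 plane 187 c [ 509.1 -246.8   96.5] n [-0.354 -0.067  0.933] tilt 21.1 az -169.3 rms 0.72
foot 1285 [ 522.90227742 -261.34838247   12.57699758] [ 474.99039663 -294.60127274    5.04927104] [ 574.14586427 -207.67031193   21.92710051]
butt 18 [557.16514169   5.1718727  154.54856376] [5.54056226e+02 3.59192947e-01 1.50805967e+02] [559.66661967  12.87953562 158.39674035]
((556.80322265625, 6.60767936706543), (5.46844482421875, 12.38182544708252), 1.7575249671936035)
plate 432 ((556.5045776367188, 12.443561553955078), (90.76531219482422, 64.02604675292969), 77.42532348632812) 7.7677686760054065
rim 72 ((565.0743408203125, 5.235276222229004), 28.214324951171875)
table z 268.7560881500592
```

Run:
```python
from h import *
for n in("top","side"):
    z=np.load(f'{n}0.npz'); W=z['W']
    def sel(lo,hi): return (W[...,2]>lo)&(W[...,2]<hi)&(abs(W[...,1])<85)&(W[...,0]>480)&(W[...,0]<640)
    for nm,lo,hi in(('butt',152,164),('plate',5,12),('rim',44,52),('handle',70,145)):
        Q=W[sel(lo,hi)].astype(np.float32); r=cv2.minAreaRect(Q[:,:2])
        print(n,nm,len(Q),r,cv2.minEnclosingCircle(Q[:,:2]) if nm=='rim' else '',Q[:,2].mean())
    if n=='top':
        m=sel(5,12);Q=W[m]
        b=cv2.boxPoints(cv2.minAreaRect(Q[:,:2].astype(np.float32)));print(b)
```

```text
Traceback (most recent call last):
cv2.error: OpenCV(4.12.0) /io/opencv/modules/imgproc/src/convhull.cpp:143: error: (-215:Assertion failed) total >= 0 && (depth == CV_32F || depth == CV_32S) in function 'convexHull'
```

Run:
```python
from h import *
for n in("top","side"):
    z=np.load(f'{n}0.npz'); W=z['W']
    def sel(lo,hi): return (W[...,2]>lo)&(W[...,2]<hi)&(abs(W[...,1])<85)&(W[...,0]>480)&(W[...,0]<640)
    for nm,lo,hi in(('butt',152,164),('plate',5,12),('rim',44,52),('handle',70,145)):
        Q=np.ascontiguousarray(W[sel(lo,hi)][:,:2],np.float32); r=cv2.minAreaRect(Q)
        print(n,nm,len(Q),np.round(np.hstack(r),1),np.round(np.hstack(cv2.minEnclosingCircle(Q)),1))
s=get_state();print(R.from_quat(s['ee_rot'],scalar_first=True).as_matrix().round(3))
```

```text
top butt 421 [573.3  10.5  33.9  33.9  55.7] [572.7  10.4  21.7]
top plate 1145 [576.2  10.1  90.  106.4  77. ] [575.    9.7  66.7]
top rim 187 [565.9   9.9  47.   61.    7.8] [573.1  10.7  31. ]
top handle 199 [561.6   8.   24.   47.3  11.3] [573.   10.3  23.7]
side butt 158 [574.7   9.1  35.7  33.4  57.7] [575.4   7.2  21.5]
side plate 778 [573.9   8.4  94.   99.6  77.2] [575.1   9.2  67.1]
side rim 121 [573.7   4.6  49.9  61.   83.1] [574.5   9.7  31.2]
side handle 543 [575.5  -1.8  44.3  24.1   8. ] [574.1   8.1  22.2]
[[ 0.954  0.301 -0.   ]
 [ 0.301 -0.954  0.002]
 [ 0.    -0.002 -1.   ]]
```

{"method": "step_arm", "body": {
  "delta_pos": [
    [0,0,0],
    [0,0,0],
    [0,0,0],
    [0,0,0],
    [0,0,0]
  ],
  "spin": [-0.0856,-0.0856,-0.0856,-0.0856,-0.0856],
  "fingers": [1,1,1,1,1]
}}

```text
t: 0.6
position: [188.1, -595.7, 291.5]
ee_rot: [-0.001, 0.881, 0.472, 0.0]
force: [0.5, 0.7, -0.1]
finger_gap: 1.001
finger_force: 0.0
```

{"method": "step_arm", "body": {
  "delta_pos": [
    [0.18,-0.0046,0],
    [0.18,-0.0046,0],
    [0.18,-0.0046,0],
    [0.18,-0.0046,0],
    [0.18,-0.0046,0]
  ],
  "spin": [0,0,0,0,0],
  "fingers": [1,1,1,1,1]
}}

```text
t: 1.1
position: [285.3, -442.6, 291.7]
ee_rot: [-0.0, 0.883, 0.47, 0.0]
force: [0.4, 0.4, -0.1]
finger_gap: 1.001
finger_force: 0.0
```

{"method": "step_arm", "body": {
  "delta_pos": [
    [0.18,-0.0046,0],
    [0.18,-0.0046,0],
    [0.18,-0.0046,0],
    [0.18,-0.0046,0],
    [0.18,-0.0046,0]
  ],
  "spin": [0,0,0,0,0],
  "fingers": [1,1,1,1,1]
}}

```text
t: 1.6
position: [382.0, -290.8, 291.9]
ee_rot: [-0.0, 0.883, 0.47, -0.0]
force: [0.8, -0.6, 0.3]
finger_gap: 0.996
finger_force: 0.0
```

{"method": "step_arm", "body": {
  "delta_pos": [
    [0.18,-0.0046,0],
    [0.18,-0.0046,0],
    [0.18,-0.0046,0],
    [0.18,-0.0046,0],
    [0.18,-0.0046,0]
  ],
  "spin": [0,0,0,0,0],
  "fingers": [1,1,1,1,1]
}}

```text
t: 2.1
position: [478.7, -138.9, 291.9]
ee_rot: [-0.0, 0.883, 0.47, -0.0]
force: [0.3, -0.1, 1.1]
finger_gap: 1.0
finger_force: 0.0
```

{"method": "step_arm", "body": {
  "delta_pos": [
    [0.18,-0.0046,0],
    [0.18,-0.0046,0],
    [0.18,-0.0046,0],
    [0.18,-0.0046,0],
    [0,0,0]
  ],
  "spin": [0,0,0,0,0],
  "fingers": [1,1,1,1,1]
}}

```text
t: 2.6
position: [556.9, -15.5, 291.7]
ee_rot: [-0.001, 0.882, 0.472, 0.0]
force: [-0.5, -0.5, -0.7]
finger_gap: 1.001
finger_force: 0.0
```

{"method": "step_arm", "body": {
  "delta_pos": [
    [0.152,0,0],
    [0,0,0.13],
    [0,0,0.13],
    [0,0,0.13],
    [0,0,0.138]
  ],
  "spin": [0,0,0,0,0],
  "fingers": [1,1,1,1,1]
}}

```text
t: 3.1
position: [572.3, 5.7, 185.5]
ee_rot: [0.0, 0.883, 0.47, -0.0]
force: [0.5, 0.5, -0.3]
finger_gap: 0.996
finger_force: 0.0
```

{"method": "step_arm", "body": {
  "delta_pos": [
    [0,0,0],
    [0,0,0],
    [0,0,0],
    [0,0,0],
    [0,0,0]
  ],
  "spin": [0,0,0,0,0],
  "fingers": [-1,-1,-1,-1,-1],
  "grip_force": 15
}}

```text
t: 3.6
position: [573.5, 6.2, 188.2]
ee_rot: [0.001, 0.883, 0.47, 0.001]
force: [-0.8, 0.5, -0.5]
finger_gap: 0.633
finger_force: 0.0
```

{"method": "step_arm", "body": {
  "delta_pos": [
    [0,0,0],
    [0,0,0],
    [0,0,0],
    [0,0,0],
    [0,0,0]
  ],
  "spin": [0,0,0,0,0],
  "fingers": [-1,-1,-1,-1,-1],
  "grip_force": 15
}}

```text
t: 4.1
position: [572.8, 6.3, 186.8]
ee_rot: [0.0, 0.883, 0.47, 0.0]
force: [0.2, -0.3, 1.5]
finger_gap: 0.388
finger_force: 15.0
```

{"method": "step_arm", "body": {
  "delta_pos": [
    [0,0,-0.04],
    [0,0,-0.045],
    [0,0,0],
    [-0.022,0,0.001],
    [-0.023,0,0.002]
  ],
  "spin": [0,0,0,0,0],
  "fingers": [-1,-1,-1,-1,-1]
}}

```text
t: 4.6
position: [567.6, -0.8, 203.1]
ee_rot: [-0.0, 0.883, 0.47, 0.0]
force: [0.3, 2.9, -0.5]
finger_gap: 0.391
finger_force: 15.0
```

{"method": "step_arm", "body": {
  "delta_pos": [
    [-0.023,0,0.003],
    [-0.023,0,0.003],
    [-0.023,0,0.004],
    [-0.023,0,0.005],
    [-0.023,0,0.006]
  ],
  "spin": [0,0,0,0,0],
  "fingers": [-1,-1,-1,-1,-1]
}}

```text
t: 5.1
position: [554.5, -20.5, 198.7]
ee_rot: [-0.0, 0.883, 0.47, -0.0]
force: [-1.1, 2.4, 1.2]
finger_gap: 0.39
finger_force: 15.0
```

{"method": "step_arm", "body": {
  "delta_pos": [
    [-0.023,0,0.006],
    [-0.023,0,0.007],
    [-0.022,0,0.008],
    [0,0,0],
    [0,0,0]
  ],
  "spin": [0,0,0,0,0],
  "fingers": [-1,-1,-1,-1,-1]
}}

```text
t: 5.6
position: [547.0, -31.9, 194.3]
ee_rot: [0.0, 0.883, 0.47, -0.0]
force: [-0.4, 1.4, -1.1]
finger_gap: 0.395
finger_force: 15.0
```

Run:
```python
from h import *
s=get_state();print(s['t'],s['position'],s['force'],s['moment'])
im,d,W=cloud('side');np.savez('side1.npz',im=im,W=W)
cv2.imwrite('pics/side1.png',cv2.resize(im[80:260,170:410,::-1],None,fx=3,fy=3))
```

```text
5.6 [546.97300932 -31.91779359 194.33139066] [-0.41045161  1.41035891 -1.14366968] [0.22042109 0.10629975 0.02557017]
```

View pics/side1.png

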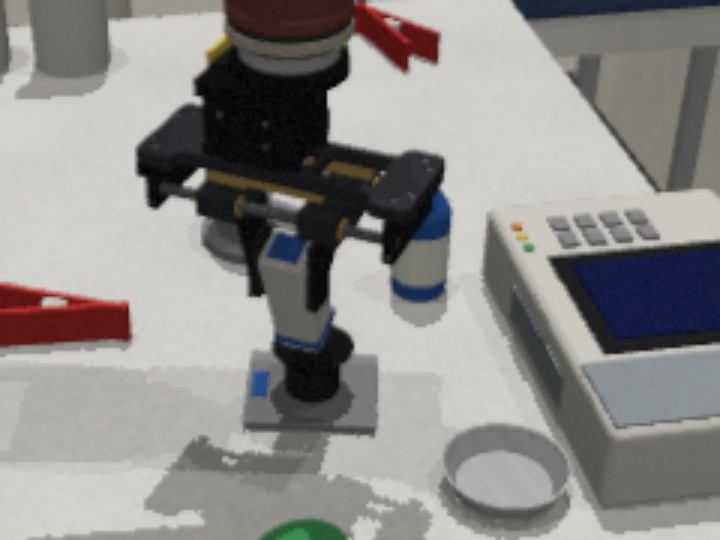

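{"method": "step_arm", "body": {
  "delta_pos": [
    [0,0,0],
    [0,0,-0.08],
    [0,0,-0.15],
    [0,0,-0.19],
    [0,0,-0.19]
  ],
  "spin": [0,0,0,0,0],
  "fingers": [-1,-1,-1,-1,-1],
  "grip_force": 45
}}

```text
t: 6.15
position: [547.0, -31.7, 317.4]
ee_rot: [0.0, 0.883, 0.47, -0.001]
force: [0.1, -0.1, -0.8]
finger_gap: 0.386
finger_force: 45.0
```

{"method": "step_arm", "body": {
  "delta_pos": [
    [0,0,0],
    [0,0,0],
    [0,0,0],
    [0,0,0],
    [0,0,0]
  ],
  "spin": [0.088,0.088,0.088,0.088,0.088],
  "fingers": [-1,-1,-1,-1,-1]
}}

```text
t: 6.65
position: [547.3, -31.7, 316.6]
ee_rot: [0.0, 0.99, 0.14, 0.0]
force: [0.7, -0.4, -1.3]
finger_gap: 0.392
finger_force: 45.0
```

{"method": "step_arm", "body": {
  "delta_pos": [
    [0,0,0],
    [-0.114,0.172,0],
    [-0.114,0.172,0],
    [-0.114,0.172,0],
    [-0.114,0.172,0]
  ],
  "spin": [0.088,0,0,0,0],
  "fingers": [-1,-1,-1,-1,-1]
}}

```text
t: 7.15
position: [476.7, -182.5, 316.7]
ee_rot: [0.001, 0.997, 0.075, 0.0]
force: [1.6, -0.7, -1.1]
finger_gap: 0.383
finger_force: 45.0
```

{"method": "step_arm", "body": {
  "delta_pos": [
    [-0.114,0.172,0],
    [-0.114,0.172,0],
    [0,0,0],
    [0,0,0],
    [0,0,0]
  ],
  "spin": [0,0,0,0,0],
  "fingers": [-1,-1,-1,-1,-1]
}}

```text
t: 7.65
position: [442.8, -255.3, 316.6]
ee_rot: [-0.0, 0.997, 0.074, 0.0]
force: [0.5, -0.6, -2.4]
finger_gap: 0.387
finger_force: 45.0
```

Run:
```python
from h import *
s=get_state();print(s['t'],s['position'],s['force'],s['moment'],R.from_quat(s['ee_rot'],scalar_first=True).as_matrix().round(3))
for n in('side','top'):
    im,d,W=cloud(n);np.savez(n+'2.npz',im=im,W=W)
    if n=='side': cv2.imwrite('pics/side2.png',cv2.resize(im[120:340,160:400,::-1],None,fx=2.5,fy=2.5))
```

```text
7.65 [ 442.83596387 -255.34156057  316.55947992] [ 0.4759455  -0.55111539 -2.37843187] [-0.05702911  0.00333531  0.00170525] [[ 0.989  0.149  0.   ]
 [ 0.149 -0.989  0.   ]
 [ 0.    -0.    -1.   ]]
```

View pics/side2.png

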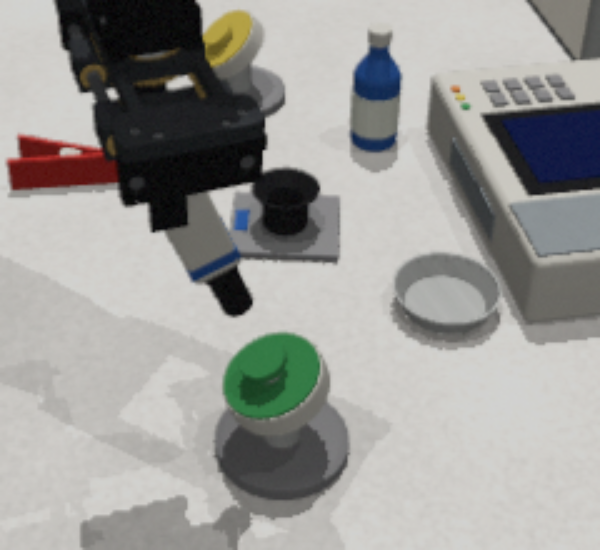

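```bash
cat > tilt.py <<'E'
from h import *
import sys
def run(tag,T,X):
    X=np.array(X);Y=np.array([X[1],-X[0],0])
    for n in('side','top'):
        W=np.load(f'{n}{tag}.npz')['W'];im=np.load(f'{n}{tag}.npz')['im'].astype(int)
        m=(np.hypot(W[...,0]-T[0],W[...,1]-T[1])<90)&(W[...,2]>T[2]-190)&(W[...,2]<T[2]-73)
        P=W[m]-np.array(T);br=im[m].max(1)
        q=np.c_[P@X,P@Y,P[:,2]]
        print(n,len(q))
        if len(q)<60: continue
        wh=(br>70)&(q[:,1]>13)   # face towards camera
        for nm,k in(('all',np.ones(len(q),bool)),('face',wh)):
            Q=q[k]
            if len(Q)<40: continue
            c=Q.mean(0);v=np.linalg.svd(Q[:,[0,2]]-c[[0,2]])[2][0]
            r=cv2.minAreaRect(np.ascontiguousarray(Q[:,[0,2]],np.float32))
            print(nm,len(Q),'c',c.round(1),'pca tilt',np.degrees(np.arctan(v[0]/v[1])).round(1),'rect',np.round(np.hstack(r),1))
        # mid-line by slices in z
        for z0 in range(int(q[:,2].min()),-73,8):
            s=q[(q[:,2]>=z0)&(q[:,2]<z0+8)]
            if len(s)>3: print(z0+4,len(s),'x',s[:,0].min().round(1),s[:,0].max().round(1),'y',s[:,1].min().round(1),s[:,1].max().round(1))
if __name__=='__main__': run(sys.argv[1],eval(sys.argv[2]),eval(sys.argv[3]))
E
python3 tilt.py 2 "[442.6,-255.4,316.6]" "[.989,.149,0]"
```

```text
side 772
all 772 c [  30.4   14.6 -111.5] pca tilt -21.6 rect [  33.1 -118.8   34.4  100.2   21.3]
face 520 c [ 24.4  17.1 -97.2] pca tilt -24.8 rect [ 24.8 -97.4  34.   51.2  20.1]
-163 29 x 37.8 57.2 y 3.6 12.9
-155 53 x 34.8 58.5 y 2.3 13.3
-147 49 x 31.5 55.4 y 1.3 12.6
-139 45 x 29.8 51.6 y 4.0 12.6
-131 35 x 26.8 47.9 y 6.3 14.4
-123 45 x 16.9 46.9 y 9.8 18.5
-115 80 x 12.9 46.9 y 13.8 18.7
-107 95 x 10.2 48.1 y -13.8 19.7
-99 91 x 6.2 44.8 y 12.1 19.6
-91 98 x 4.3 41.7 y 8.4 19.4
-83 97 x 0.6 38.9 y -12.1 19.5
-75 54 x 1.5 35.1 y 13.3 19.6
top 335
all 335 c [  45.6   -4.9 -121.3] pca tilt -8.4 rect [  41.2 -125.4   19.1   79.9   12.9]
-162 21 x 38.9 58.9 y -11.1 4.6
-154 43 x 38.7 58.1 y -11.4 4.6
-146 37 x 39.9 54.7 y -10.9 5.1
-138 34 x 39.4 51.8 y -11.0 4.9
-130 9 x 39.1 49.1 y -12.7 0.4
-114 18 x 38.6 48.2 y -17.5 9.1
-106 70 x 39.3 47.5 y -17.7 17.0
-98 59 x 38.6 44.4 y -17.1 15.5
-90 41 x 37.9 41.5 y -16.3 14.1
```

{"method": "step_arm", "body": {
  "delta_pos": [
    [-0.015,0,0.0055],
    [0.0229,0,0.0608],
    [0.0229,0,0.0608],
    [0.0229,0,0.0608],
    [0.0229,0,0.0608]
  ],
  "spin": [0,0,0,0,0],
  "fingers": [-1,-1,-1,-1,-1]
}}

```text
t: 8.25
position: [457.9, -253.2, 265.0]
ee_rot: [-0.0, 0.997, 0.074, -0.001]
force: [1.0, 0.8, -0.5]
finger_gap: 0.388
finger_force: 45.0
```

{"method": "step_arm", "body": {
  "delta_pos": [
    [0,0,0],
    [0,0,0],
    [0.00176,0,0.00468],
    [0.00176,0,0.00468],
    [0.00176,0,0.00468]
  ],
  "spin": [0,0,0,0,0],
  "fingers": [-1,-1,-1,-1,-1]
}}

```text
t: 8.75
position: [458.9, -253.7, 264.6]
ee_rot: [0.0, 0.997, 0.074, 0.0]
force: [0.1, -0.6, -2.5]
finger_gap: 0.391
finger_force: 45.0
```

Run:
```python
from h import *
s=get_state();print(s['t'],s['position'],s['force'],s['moment'])
for n in('side','top'):
    im,d,W=cloud(n);np.savez(n+'3.npz',im=im,W=W)
    if n=='side': cv2.imwrite('pics/side3.png',cv2.resize(im[170:320,200:350,::-1],None,fx=4,fy=4)) 
print(get_state()['force'])
```

```text
8.75 [ 458.89319504 -253.708357    264.64059421] [ 0.13254523 -0.61649814 -2.53560956] [-0.00525785  0.02071523 -0.05267764]
[-0.30309281 -0.44486195 -0.71744122]
```

View pics/side3.png

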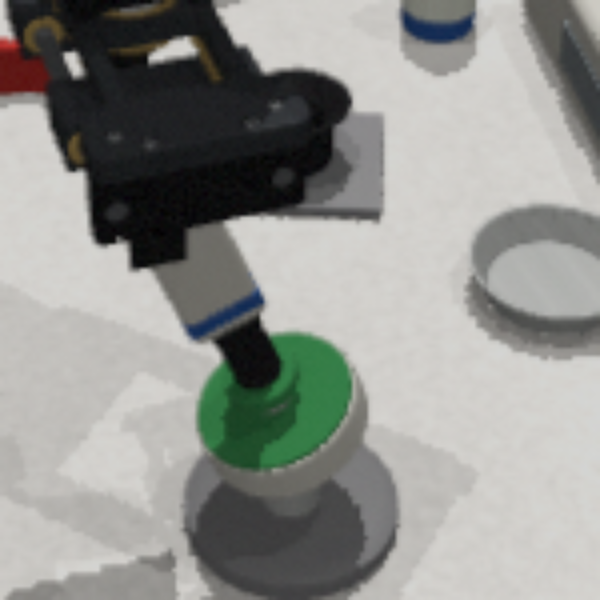

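{"method": "step_arm", "body": {
  "delta_pos": [
    [0.00176,0,0.00468],
    [0.00176,0,0.00468],
    [0.00176,0,0.00468],
    [0,0,0],
    [0,0,0]
  ],
  "spin": [0,0,0,0,0],
  "fingers": [-1,-1,-1,-1,-1]
}}

```text
t: 9.35
position: [459.8, -253.3, 261.3]
ee_rot: [-0.0, 0.997, 0.074, -0.0]
force: [0.2, 0.4, -2.4]
finger_gap: 0.386
finger_force: 45.0
```

```bash
python3 - <<'E'
from h import *
f=[get_state()]
for i in range(6): read_camera('side'); f.append(get_state())
a=np.array([s['force'] for s in f]);print(a.round(1),a.mean(0),np.mean([s['position'] for s in f],0))
E
python3 tilt.py 3 "[458.8,-253.2,264.5]" "[.989,.149,0]" | head -14
```

```text
[[ 0.2  0.4 -2.4]
 [ 0.3  0.2 -1.9]
 [-0.1  0.1 -2. ]
 [-0.7  0.3 -2.5]
 [-0.2  0.7 -1.2]
 [-0.1 -1.1 -2.3]
 [ 0.5  0.5 -1.9]] [-0.01218862  0.15130476 -2.01970556] [ 459.77602737 -253.31442012  261.27054858]
side 1364
all 1364 c [  49.    13.3 -146.7] pca tilt -27.6 rect [  46.9 -132.1   51.5  132.3   20.2]
face 785 c [  42.2   20.6 -134.1] pca tilt -25.8 rect [  46.1 -132.4   49.7  132.2   20.2]
-185 252 x 43.3 85.6 y -34.8 38.9
-177 302 x 35.6 89.9 y -33.1 33.0
-169 92 x 37.0 89.2 y -9.8 17.5
-161 65 x 36.5 66.7 y -8.9 13.8
-153 45 x 34.3 58.1 y -0.4 13.1
-145 44 x 31.7 54.0 y 2.9 12.2
-137 34 x 29.5 50.8 y 4.2 13.5
-129 29 x 20.8 47.7 y 8.2 16.6
-121 42 x 15.2 45.0 y 11.3 20.0
-113 76 x 12.9 47.8 y 15.2 20.3
-105 79 x 8.4 47.2 y -16.2 20.8
```

{"method": "step_arm", "body": {
  "delta_pos": [
    [0.00176,-0.004,0.00468],
    [0.00176,0,0.00468],
    [0,0,0],
    [0,0,0],
    [0,0,0]
  ],
  "spin": [0,0,0,0,0],
  "fingers": [-1,-1,-1,-1,-1]
}}

```text
t: 10.15
position: [460.4, -252.7, 259.7]
ee_rot: [0.0, 0.997, 0.074, 0.0]
force: [-1.3, -0.4, 2.2]
finger_gap: 0.387
finger_force: 45.0
```

```bash
cat > f.py <<'E'
from h import *
f=[get_state()]
for i in range(6): read_camera('side'); f.append(get_state())
n=np.array([-.348,-.052,.936])
a=np.array([s['force'] for s in f]);F=a.mean(0)+[0,0,2.0];print(f[-1]['t'],F.round(2),'n',(F@n).round(2),np.mean([s['position'] for s in f],0).round(2),np.mean([s['moment'] for s in f],0).round(3))
E
python3 f.py
```

```text
10.45 [-1.32 -1.34  4.2 ] n 4.46 [ 460.42 -252.65  259.67] [-0.374  0.279 -0.052]
```

{"method": "step_arm", "body": {
  "delta_pos": [
    [0,0,0],
    [0,0,0],
    [0,0,0],
    [0,0,0],
    [0,0,0]
  ],
  "spin": [0,0,0,0,0],
  "fingers": [-1,-1,-1,-1,-1]
}}

```text
t: 10.95
position: [460.4, -252.6, 259.5]
ee_rot: [0.0, 0.997, 0.074, 0.0]
force: [-0.9, -2.7, 2.1]
finger_gap: 0.392
finger_force: 45.0
```

{"method": "step_arm", "body": {
  "delta_pos": [
    [0,0,0],
    [0,0,0],
    [0,0,0],
    [0,0,0],
    [0,0,0]
  ],
  "spin": [0,0,0,0,0],
  "fingers": [-1,-1,-1,-1,-1]
}}

```text
t: 11.45
position: [460.4, -252.5, 259.5]
ee_rot: [0.0, 0.997, 0.074, 0.0]
force: [-1.2, -3.3, 2.5]
finger_gap: 0.39
finger_force: 45.0
```

{"method": "step_arm", "body": {
  "delta_pos": [
    [0,0,0],
    [0,0,0],
    [0,0,0],
    [0,0,0],
    [0,0,0]
  ],
  "spin": [0,0,0,0,0],
  "fingers": [-1,-1,-1,-1,-1]
}}

```text
t: 11.95
position: [460.4, -252.4, 259.5]
ee_rot: [0.0, 0.997, 0.074, 0.0]
force: [-1.4, -2.0, 3.1]
finger_gap: 0.388
finger_force: 45.0
```

{"method": "step_arm", "body": {
  "delta_pos": [
    [0,0,0],
    [0,0,0],
    [0,0,0],
    [0,0,0],
    [0,0,0]
  ],
  "spin": [0,0,0,0,0],
  "fingers": [-1,-1,-1,-1,-1]
}}

```text
t: 12.45
position: [460.4, -252.4, 259.4]
ee_rot: [0.0, 0.997, 0.074, 0.0]
force: [-1.8, -3.3, 2.1]
finger_gap: 0.388
finger_force: 45.0
```

```bash
python3 f.py
python3 - <<'E'
from h import *
out=[]
for n in('side','top'):
    im,d,W=cloud(n);np.savez(n+'4.npz',im=im,W=W)
    c=im[185:310,200:340] if n=='side' else im[150:250,330:460]
    out.append(cv2.resize(c[:,:,::-1],(480,480)))
    hsv=cv2.cvtColor(im,cv2.COLOR_RGB2HSV)
    m=(abs(hsv[...,0].astype(int)-65)<18)&(hsv[...,1]>120)&(W[...,2]>40)&(W[...,2]<140)&(W[...,0]<600)&(W[...,1]<-150)
    P=W[m]
    C=np.array([517.5,-244.5,79.2]) if n=='top' else np.array([518,-246.5,79.2])
    nn=np.array([-.348,-.052,.936]);h=(P-C)@nn
    S=P[h>10]; print(n,len(S),'pad pts h',np.median(h[h>10]),np.ptp(S,0))
    ex=np.array([.936,0.14,.348]);ex-=ex@nn*nn;ex/=np.linalg.norm(ex);ey=np.cross(nn,ex)
    # nose points just above pad
    Q=W[(np.hypot(W[...,0]-509,W[...,1]+246)<30)];hh=(Q-C)@nn;N=Q[(hh>20)&(hh<40)]-C
    print('nose',len(N),'x',np.percentile(N@ex,[3,97]).round(1),'y',np.percentile(N@ey,[3,97]).round(1))
    p=(S-C);print('pad x',np.percentile(p@ex,[1,99]).round(1),'y',np.percentile(p@ey,[1,99]).round(1))
cv2.imwrite('pics/c4.png',np.hstack(out)[:, :].copy() if 0 else cv2.resize(np.hstack(out),(800,400)))
E
```

```text
12.75 [-0.99 -3.32  4.54] n 4.77 [ 460.38 -252.43  259.43] [-0.809  0.058 -0.126]
side 144 pad pts h 17.04012080132655 [32.26827418 32.72842907 30.59832277]
nose 99 x [-11.5   8.3] y [-9.5 -1.4]
pad x [-18.1  14.1] y [-14.2  12.6]
top 110 pad pts h 17.599108539774505 [19.30067765 30.7777644  28.72368904]
nose 57 x [-0.   8.5] y [-5.1 10.7]
pad x [-4.1 13.7] y [-13.4  17.2]
```

View pics/c4.png

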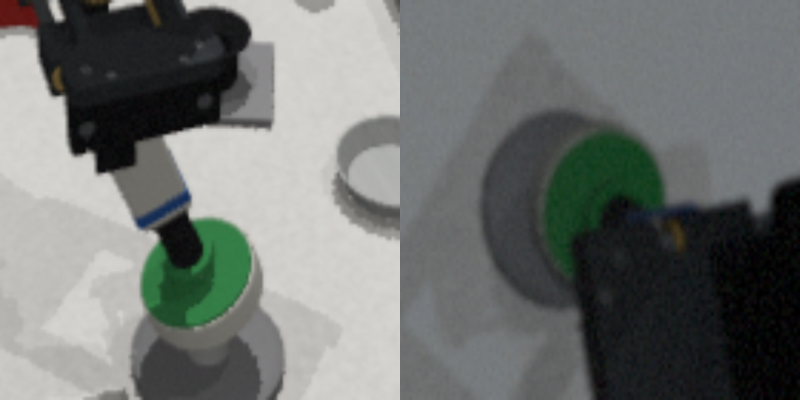

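{"method": "step_arm", "body": {
  "delta_pos": [
    [-0.01,0,-0.0265],
    [-0.0264,0,-0.0702],
    [-0.0264,0,-0.0702],
    [-0.0264,0,-0.0702],
    [-0.0164,0,-0.044]
  ],
  "spin": [0,0,0,0,0],
  "fingers": [-1,-1,-1,-1,-1]
}}

```text
t: 13.35
position: [439.3, -255.8, 318.0]
ee_rot: [0.001, 0.997, 0.074, 0.001]
force: [0.8, -0.1, -1.4]
finger_gap: 0.384
finger_force: 45.0
```

{"method": "step_arm", "body": {
  "delta_pos": [
    [0.0885,-0.174,0],
    [0.0885,-0.174,0],
    [0.0885,-0.174,0],
    [0.0885,-0.174,0],
    [0.0885,-0.174,0]
  ],
  "spin": [0,0,0,0,0],
  "fingers": [-1,-1,-1,-1,-1]
}}

```text
t: 13.85
position: [501.3, -69.0, 316.5]
ee_rot: [0.0, 0.997, 0.074, 0.0]
force: [-0.1, -0.1, -2.4]
finger_gap: 0.389
finger_force: 45.0
```

{"method": "step_arm", "body": {
  "delta_pos": [
    [0.0885,-0.174,0],
    [0.0885,-0.174,0],
    [0,0,0.15],
    [0,0,0.15],
    [0,0,0]
  ],
  "spin": [0,0,0,0,0],
  "fingers": [-1,-1,-1,-1,-1]
}}

```text
t: 14.35
position: [523.2, 4.4, 251.6]
ee_rot: [-0.001, 0.997, 0.075, -0.004]
force: [-1.3, 0.7, -3.2]
finger_gap: 0.385
finger_force: 45.0
```

{"method": "step_arm", "body": {
  "delta_pos": [
    [0,0,0],
    [0,0,0],
    [0,0,0],
    [0,0,0],
    [0,0,0]
  ],
  "spin": [0,0,0,0,0],
  "fingers": [-1,-1,-1,-1,-1]
}}

```text
t: 14.85
position: [526.2, 3.5, 256.5]
ee_rot: [0.0, 0.997, 0.074, 0.001]
force: [-0.2, 0.5, -2.6]
finger_gap: 0.387
finger_force: 45.0
```

```bash
python3 - <<'E'
from h import *
s=get_state();print(s['t'],s['position'],s['force'])
for n in('side','top'):
    im,d,W=cloud(n);np.savez(n+'5.npz',im=im,W=W)
    if n=='side': cv2.imwrite('pics/side5.png',cv2.resize(im[100:250,190:360,::-1],None,fx=4,fy=4)) 
    np.save('pos5.npy',s['position'])
E
python3 tilt.py 5 "np.load('pos5.npy')" "[.989,.149,0]" |grep -v '^-18'
```

```text
14.85 [526.22679422   3.50540473 256.48478152] [-0.22770083  0.5129949  -2.57146149]
side 483
all 483 c [  29.3   14.5 -111.9] pca tilt -22.6 rect [  32.1 -117.1   34.4  102.7   20.4]
face 311 c [ 24.2  17.3 -97.3] pca tilt -26.6 rect [ 24.8 -97.3  34.1  53.   20.9]
-162 25 x 39.1 59.8 y 2.5 13.3
-154 29 x 33.8 57.5 y 2.3 13.4
-146 32 x 31.1 54.9 y 2.7 13.7
-138 26 x 26.3 51.9 y 4.4 13.0
-130 25 x 26.4 49.6 y 3.9 15.6
-122 32 x 14.8 44.4 y -6.6 18.5
-114 55 x 11.9 47.8 y -15.1 20.6
-106 58 x 8.8 46.1 y -1.1 20.9
-98 60 x 6.3 44.6 y -0.3 20.8
-90 55 x 3.6 41.7 y -2.9 19.7
-82 56 x 1.1 37.9 y 9.8 21.0
-74 29 x -0.7 34.3 y -11.8 20.4
top 0
```

View pics/side5.png

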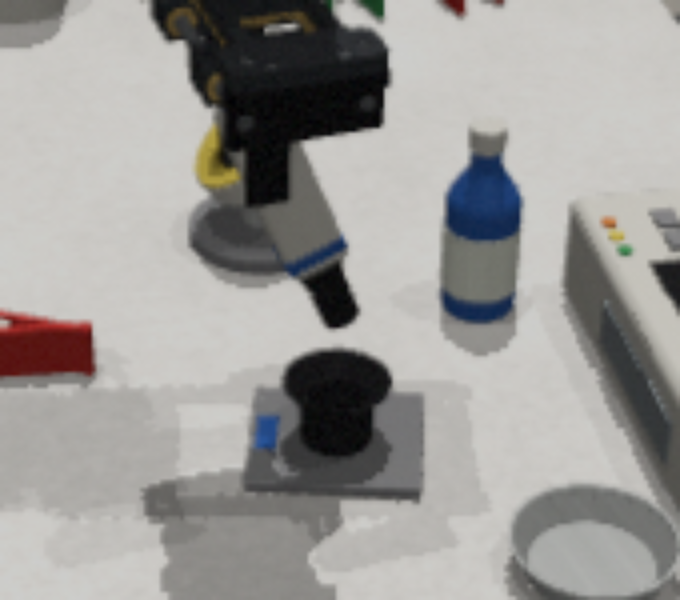

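{"method": "step_arm", "body": {
  "delta_pos": [
    [0,0,0.075],
    [0,0,0.075],
    [0,0,0.075],
    [0,0,0],
    [0,0,0]
  ],
  "spin": [0,0,0,0,0],
  "fingers": [-1,-1,-1,-1,-1]
}}

```text
t: 15.45
position: [525.3, 3.8, 209.5]
ee_rot: [-0.0, 0.997, 0.074, -0.001]
force: [1.4, 0.1, -1.5]
finger_gap: 0.387
finger_force: 45.0
```

{"method": "step_arm", "body": {
  "delta_pos": [
    [0,0,0.03],
    [0,0,0.03],
    [0,0,0.03],
    [0,0,0],
    [0,0,0]
  ],
  "spin": [0,0,0,0,0],
  "fingers": [-1,-1,-1,-1,-1],
  "grip_force": 15
}}

```text
t: 15.95
position: [525.8, 3.7, 192.5]
ee_rot: [-0.0, 0.997, 0.074, -0.0]
force: [-0.2, 0.2, -1.6]
finger_gap: 0.39
finger_force: 15.0
```

```bash
python3 f.py
```

```text
16.25 [-0.21  0.04  0.17] n 0.24 [526.05   3.7  192.84] [0.005 0.039 0.008]
```

No contact on entry. Now I'll run the reverse arc to upright.

{"method": "step_arm", "body": {
  "delta_pos": [
    [0.0245,0,-0.008],
    [0.0245,0,-0.0075],
    [0.0245,0,-0.007],
    [0.0245,0,-0.006],
    [0.0245,0,-0.005]
  ],
  "spin": [0,0,0,0,0],
  "fingers": [-1,-1,-1,-1,-1]
}}

```text
t: 16.75
position: [550.5, 7.5, 199.4]
ee_rot: [-0.0, 0.997, 0.074, -0.0]
force: [-2.8, 0.8, 0.7]
finger_gap: 0.39
finger_force: 15.0
```

{"method": "step_arm", "body": {
  "delta_pos": [
    [0.0245,0,-0.0045],
    [0.0245,0,-0.0035],
    [0.0245,0,-0.003],
    [0.0245,0,-0.002],
    [0.0245,0,-0.001]
  ],
  "spin": [0,0,0,0,0],
  "fingers": [-1,-1,-1,-1,-1]
}}

```text
t: 17.25
position: [574.8, 11.1, 202.2]
ee_rot: [-0.0, 0.997, 0.074, 0.0]
force: [-2.1, 0.2, 0.0]
finger_gap: 0.388
finger_force: 15.0
```

```bash
python3 f.py
python3 - <<'E'
from h import *
s=get_state()
for n in('side','top'):
    im,d,W=cloud(n);np.savez(n+'6.npz',im=im,W=W)
    if n=='side': cv2.imwrite('pics/side6.png',cv2.resize(im[100:250,190:360,::-1],None,fx=4,fy=4)) 
    np.save('pos6.npy',s['position'])
E
python3 tilt.py 6 "np.load('pos6.npy')" "[.989,.149,0]"
```

```text
17.55 [-0.75 -0.03  0.49] n 0.72 [574.95  10.98 202.14] [ 0.112  0.201 -0.016]
side 876
all 876 c [  -1.4    9.1 -135.6] pca tilt 2.5 rect [ 1.000e-01 -1.314e+02  6.140e+01  1.169e+02  3.000e-01]
face 292 c [   3.2   17.3 -100.8] pca tilt -4.7 rect [   4.6 -101.6   53.9   35.7   89.3]
-185 52 x -21.2 16.6 y -17.5 22.7
-177 59 x -21.1 15.7 y -17.1 23.7
-169 67 x -20.4 19.0 y -22.4 23.5
-161 119 x -28.0 25.3 y -26.0 28.7
-153 133 x -30.5 30.9 y -28.9 32.5
-145 23 x -7.2 11.8 y -4.7 13.5
-137 25 x -7.8 15.7 y 4.0 15.3
-129 26 x -11.2 20.8 y -14.0 17.7
-121 52 x -13.6 22.2 y -11.6 20.9
-113 62 x -13.8 21.6 y -11.7 20.4
-105 56 x -13.1 19.8 y -13.2 20.1
-97 57 x -12.9 19.7 y -13.1 19.7
-89 62 x -13.3 19.2 y -11.4 19.6
-81 57 x -13.0 19.7 y -13.3 19.6
-73 19 x -12.9 18.9 y -13.2 19.7
top 401
all 401 c [ -14.9    0.4 -149.8] pca tilt -1.3 rect [ -18.9 -139.    32.4  106.2   11.4]
-185 20 x -13.4 -3.1 y -11.0 11.3
-169 22 x -20.0 -2.3 y -20.0 16.7
-161 141 x -29.0 1.6 y -25.8 25.9
-153 116 x -32.5 0.8 y -29.8 29.0
-121 12 x -14.4 -13.2 y -11.5 16.1
-113 22 x -14.6 -10.4 y -16.2 18.0
-105 17 x -14.0 -11.0 y -15.6 16.4
-97 14 x -13.9 -12.4 y -12.4 16.5
-89 17 x -13.9 -13.2 y -13.7 14.6
-81 4 x -13.7 -13.5 y 0.6 12.8
```

View pics/side6.png

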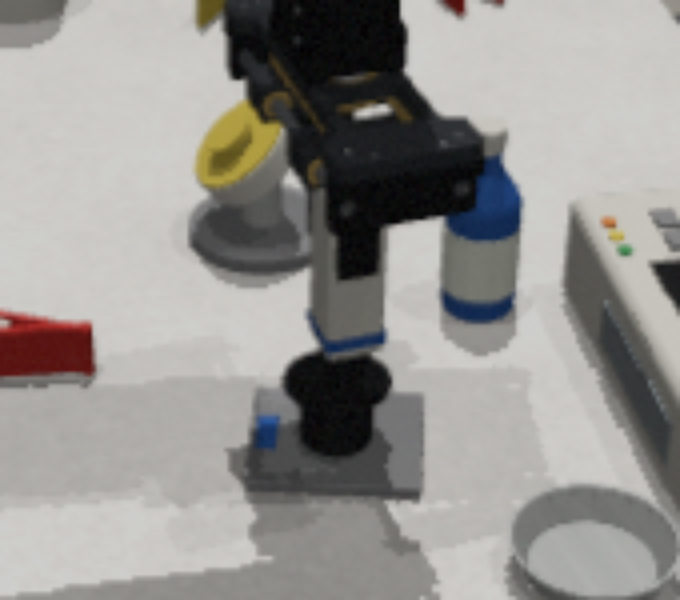

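{"method": "step_arm", "body": {
  "delta_pos": [
    [-0.0175,0,0],
    [0,0,0.02],
    [0,0,0.025],
    [0,0,0.02],
    [0,0,0]
  ],
  "spin": [0,0,0,0,0],
  "fingers": [-1,-1,-1,-1,-1]
}}

```text
t: 18.15
position: [570.3, 10.5, 188.0]
ee_rot: [-0.0, 0.997, 0.074, -0.001]
force: [-1.0, -0.2, -2.3]
finger_gap: 0.389
finger_force: 15.0
```

{"method": "step_arm", "body": {
  "delta_pos": [
    [0,0,0.005],
    [0,0,0.005],
    [0,0,0.005],
    [0,0,0],
    [0,0,0]
  ],
  "spin": [0,0,0,0,0],
  "fingers": [-1,-1,-1,-1,-1]
}}

```text
t: 18.65
position: [571.2, 10.5, 186.5]
ee_rot: [0.0, 0.997, 0.074, 0.0]
force: [0.1, -0.5, 1.2]
finger_gap: 0.389
finger_force: 15.0
```

```bash
python3 f.py
```

```text
18.95 [-0.58  0.27  3.46] n 3.43 [571.13  10.45 186.52] [0.046 0.115 0.012]
```

{"method": "step_arm", "body": {
  "delta_pos": [
    [0,0,0],
    [0,0,0],
    [0,0,0],
    [0,0,0],
    [0,0,0]
  ],
  "spin": [0,0,0,0,0],
  "fingers": [-1,-1,-1,-1,-1],
  "grip_force": 3
}}

```text
t: 19.45
position: [571.1, 10.5, 186.5]
ee_rot: [0.0, 0.997, 0.074, 0.0]
force: [-1.6, 0.6, 3.9]
finger_gap: 0.39
finger_force: 3.0
```

{"method": "step_arm", "body": {
  "delta_pos": [
    [0,0,0],
    [0,0,0],
    [0,0,0],
    [0,0,0],
    [0,0,0]
  ],
  "spin": [0,0,0,0,0],
  "fingers": [-0.1,0,0.1,0.2,0.3]
}}

```text
t: 19.95
position: [570.8, 10.5, 185.9]
ee_rot: [-0.0, 0.997, 0.074, -0.0]
force: [0.4, -0.5, -0.1]
finger_gap: 0.611
finger_force: 0.0
```

```bash
python3 f.py
python3 - <<'E'
from h import *
s=get_state();print(s['finger_gap'])
for n in('side','top'):
    im,d,W=cloud(n);np.savez(n+'7.npz',im=im,W=W)
    np.save('pos7.npy',s['position'])
E
python3 tilt.py 7 "np.load('pos7.npy')" "[.989,.149,0]"|head -20
```

```text
20.25 [0.22 0.09 1.86] n 1.66 [570.88  10.46 186.06] [0.004 0.017 0.009]
0.6461448459984512
side 3223
all 3223 c [  -5.1   15.1 -171.5] pca tilt 86.3 rect [  -0.4 -131.5  116.9  178.8   90. ]
face 1442 c [ 1.000e-01  4.370e+01 -1.707e+02] pca tilt 86.5 rect [  -0.5 -131.5  116.8  173.6   90. ]
-185 1704 x -89.8 89.0 y -89.2 89.7
-177 775 x -56.9 65.0 y -55.8 61.7
-169 50 x -16.9 19.6 y -14.9 24.2
-161 59 x -18.1 20.3 y -16.9 23.2
-153 64 x -17.5 23.2 y -16.2 23.0
-145 95 x -24.1 31.4 y -25.4 29.2
-137 106 x -26.8 34.4 y -25.6 31.0
-129 18 x -11.6 16.2 y -8.5 17.9
-121 55 x -13.9 21.4 y -13.0 20.7
-113 59 x -13.1 21.1 y -12.5 21.3
-105 51 x -13.4 19.4 y -5.9 21.9
-97 55 x -13.1 19.5 y -6.1 20.3
-89 57 x -13.3 18.9 y -57.7 19.5
-81 30 x -13.7 15.6 y -6.7 19.8
-73 13 x -13.0 -4.1 y -9.7 19.3
top 2584
all 2584 c [ -39.4  -12.4 -177.6] pca tilt 62.2 rect [ -18.9 -161.4  127.8   84.6   53.2]
```

It stands upright, centred and free of the fingers. I'll open fully and retreat straight up.

{"method": "step_arm", "body": {
  "delta_pos": [
    [0,0,0],
    [0,0,0],
    [0,0,0],
    [0,0,0],
    [0,0,-0.05]
  ],
  "spin": [0,0,0,0,0],
  "fingers": [1,1,1,1,1]
}}

```text
t: 20.85
position: [569.9, 10.6, 194.9]
ee_rot: [-0.0, 0.997, 0.074, -0.002]
force: [-0.0, 0.3, 0.3]
finger_gap: 0.975
finger_force: 0.0
```

{"method": "step_arm", "body": {
  "delta_pos": [
    [0,0,-0.1],
    [0,0,-0.15],
    [0,0,-0.2],
    [0,0,-0.2],
    [0,0,0]
  ],
  "spin": [0,0,0,0,0],
  "fingers": [1,1,1,1,1]
}}

```text
t: 21.35
position: [573.7, 10.2, 334.6]
ee_rot: [0.001, 0.997, 0.074, 0.006]
force: [-0.0, 0.2, 1.0]
finger_gap: 1.0
finger_force: 0.0
```

{"method": "step_arm", "body": {
  "delta_pos": [
    [-0.2,0,0],
    [-0.2,0,0],
    [-0.2,0,0],
    [0,0,0],
    [0,0,0]
  ],
  "spin": [0,0,0,0,0],
  "fingers": [1,1,1,1,1]
}}

```text
t: 21.85
position: [451.9, -7.4, 326.7]
ee_rot: [0.0, 0.997, 0.074, 0.001]
force: [0.8, 1.0, 0.8]
finger_gap: 0.996
finger_force: 0.0
```

Run:
```python
from h import *
for n in('side','top'):
    im,d,W=cloud(n)
    if n=='side': cv2.imwrite('pics/side8.png',im[:,:,::-1])
    def sel(lo,hi): return (W[...,2]>lo)&(W[...,2]<hi)&(abs(W[...,1])<85)&(W[...,0]>520)&(W[...,0]<640)
    for nm,lo,hi in(('butt',150,166),('handle',70,145)):
        Q=np.ascontiguousarray(W[sel(lo,hi)],np.float32)
        if len(Q)>5: print(n,nm,len(Q),np.round(np.hstack(cv2.minAreaRect(Q[:,:2].copy())),1),np.median(Q[:,2]),np.linalg.svd(Q-Q.mean(0))[2][2].round(3) if nm=='butt' else '')
print(get_state()['t'])
```

```text
side butt 174 [574.6   9.5  34.2  36.2  11.1] 156.9585 [-0.024 -0.117  0.993]
side handle 544 [ 5.692e+02 -1.000e-01  2.560e+01  4.630e+01  5.640e+01] 107.8755 
21.95
```

View pics/side8.png

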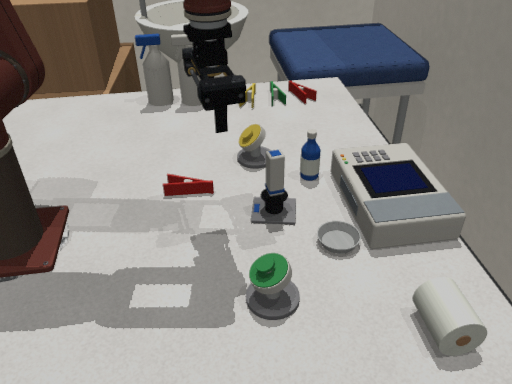

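The scanner stands upright in its cradle at about (275,180). The butt is at z≈157 mm, the nose is all the way down, and the other objects haven't moved.

```bash
python3 -c "
from bench import *
print(close_job())"
```

```text
the job is handed in; nothing more can be done
None
```

The scanner's nose was held on the green pad at about 5 N for over two seconds, then the scanner was set back upright in its cradle and released, and the job was handed in at about 22 s; the hand-in reported no verdict, and by my camera measurements the nose was within about 2 mm of the pad's centre and the other items were not moved.

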